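Line up an amplifier module under the probe and lock its bayonet load plug

ROBOT

A 7-joint arm with a two-finger parallel gripper is mounted at the origin on the work surface. World frame = base frame: x ahead of the robot, y to its left, z up, the work surface at z = 0. Lengths are in m, angles in rad, forces in N, time in s.
With the tool pointing down it reaches from about 0.425 to 0.95 m from the base axis. Payload 4.7 kg.
Tool frame: the origin (TCP) lies where the fingers leave the gripper's body, on its centre line; the fingertips stand 70 mm ahead of it and the grasp point (between the pads) lies 51 mm ahead of it; z points along the fingers, y is the direction in which the jaws open and shut (so a half turn about z gives the same grasp; the last joint's range is limited). The gripper opens to 87 mm and grips with 3 to 60 N. Pads are 19 mm wide; open, the fingers measure 117 mm over their backs; the gripper's body (75 mm by 190 mm) begins 51 mm behind the grasp point.
Start: joints at [1.124, 0.469, -0.049, 1.532, 0.024, 1.141, -0.082], TCP at [0.274, -0.617, 0.292] pointing down, gripper open.
Joint ranges: [-2.59, 2.59], [-0.33, 1.99], [-1.39, 1.29], [0.1, 2.45], [-1.04, 4.18], [0.21, 1.99], [-2.66, 2.66]. Speed limits (rad/s): [2.57, 2.57, 3.14, 3.14, 3.14, 3.14, 3.14].

INTERFACE

Orientations are given as a unit quaternion [x, y, z, w].
In Python, from rig import env gives the robot as it stands. The module is installed in compiled form; this text tells all that it offers.
- The arm moves only by the shell command python3 -m creep 'ROWS' [FORCE]. ROWS is text: rows parted by semicolons, each of 5 numbers parted by spaces: the closure, from 0 (fully open) to 1 (shut), then the shift along the world's x, y, z in m, then the turn about the world's z in degrees. In form: fingers x y z roll; .... A call has 1 to 5 rows; each row shifts and turns the commanded pose from where the row before left it; what a row does not reach is not made up. A row lasts 1/10 s, in which the tool goes at most 50 mm and 8.59 degrees, less where a joint would pass 70% of its speed; a pose out of reach is approached as far as the arm can. A call with a gripper value outside its range is refused whole. The fingers move at their own pace and stop on an object; FORCE is the grip in N (left out, the last holds). Time passes only in rows, so rows that do not move let the fingers close. It gives the time, the measured TCP pose, the force and the opening at its end, in the units of the state.
- env.observe(): the state, without advancing time (a new reading comes with each control period).
- env.grab_frame(name): name is "side" or "top" or "wrist"; returns the picture (400x640x3 uint8, red, green, blue); there is no depth.
- env.camera_params(name): a dict with "vertical_fov" (degrees; the focal length in pixels is half the picture's height over the tangent of half this angle, whatever the lens; pixels are square), "cx", "cy" (the principal point, pixels), "R" (3x3) and "t" (3): a world point X has camera coordinates R X + t. Camera axes: x right, y down, z forward; pixel columns grow to the right and rows downward; lengths in m; the calibration is good to about 2 mm. A picture is of the moment at which its call begins: read the wrist's pose just before it. camera_params takes no time and is no camera call; for the wrist camera it gives the pose at the moment of the call.
- env.finish_job(): hands the job in, once; it reports no verdict.
The state is a dict: "t": time; "qpos": joint angles; "qd": joint speeds; "effort": joint torques, N m; "tcp_pos": TCP position; "tcp_rot": TCP orientation; "contact_force": force on the tool from outside, world axes, zero at the start; "wrist_torque": the same for the moment, N m; "opening": finger opening in m.
Only numpy, scipy, OpenCV 4.12 (cv2) and the standard library are available. Lean on these libraries where they do the work, as an engineer would, in place of code of your own. Each camera call takes 0.05 s, during which the arm holds its last target. There are 200 camera calls.

TASK

Slide the amplifier module along its rails until its gold test pad lies under the needle of the fixed probe. Then set the red-winged load plug into the module's bayonet port with its two lugs in the slots, push it down against the spring, twist it a quarter turn clockwise seen from above, and finish still gripping it and pressing it fully home, its collar down on the port's rim and the pad still under the needle. Leave the probe and the other things on the bench alone.

Things in the scene. Friction and masses are not known exactly. Their poses are not given: they have to be found in the camera images.
- carriage (a joint): Slide of the amplifier module along the jig's rails, m; grows as the module moves along the +y axis of port; range -0.06 to 0.10; friction about 4 N, no spring, no detent: it stays where it is left. The needle's place along the rails is not at a fixed value: go by the pad and the tip.
- tab (a point): White upright tab to slide the module by: 24 mm along its x, 12 mm thick along its y, 34 mm tall on the module's top. The point is the middle of the tab's top, 94 mm above the bench (z up). Axes as port.
- pad (a point): Gold round test pad, 12 mm across, in a black square with a white border on the module's green circuit board; the point is the pad's centre, 61 mm above the bench. It lies 68 mm along +x from the tab and 140 mm along +x from the port. The board round it carries small components up to 10 mm tall. Axes as port.
- probe_tip (a point): Needle point of the fixed probe (orange barrel, steel needle pointing down, 5 mm above the pad's height), on an aluminium arm from a post 70 mm further along +x at the jig's far edge. The stand's top is 108 mm above the bench. It never moves in a run, but its place along the rails changes from start to start.
- probe: The whole probe stand (black foot, steel post, arm, needle); origin under its foot, 8 mm above the bench. Do not push on it.
- port (a point): Bayonet port on the module's near half: steel ring 52 mm outside, 25 mm tall. Point: centre of its rim (top), 85 mm above the bench. x and y level, y along the rails, z up. Opening 30 mm across, with two entry slots towards +x and -x, in line with white marks on the module, at least 11 mm wide, forgiving about 8 degrees of yaw. A brass lip 5 mm thick lies under the rim; lugs turn below it.
- plug: Load plug, about 0.14 kg, upright on the bench: brass spigot 28 mm across, 17 mm long, foot chamfered; aluminium collar 54 mm across, 17 to 23 mm up; red wing on top. Origin: centre of the spigot's underside, z up. Two like lugs stick out along +x and -x to 20 mm from the axis, 6.5 mm wide, 3 to 7 mm up. Fully home, the collar rests on the port's rim, the origin 17 mm below it.
- piston (a joint): White spring piston inside the port, m pushed down. The plug meets it with its underside 7 mm below the rim: 3 N there, 6 N at 12 mm, 10 N at 17 mm (home). The lugs clear the lip below 12 mm; then the plug turns only clockwise from above, a quarter turn, with a stop about 10 degrees beyond. Let go when turned, the spring lifts it 5 mm and the lugs catch under the lip.
- wing (a point): Red upright wing of the plug, to grip from above: 44 mm long along the plug's x (in line with the lugs), 12 mm thick along its y, from 23 to 57 mm above the underside. The point is the middle of its top edge, 57 mm above the underside. Half a turn of the plug makes no difference.
- blank_cap: Look-alike cap with a round blue knob, 54 mm across, 45 mm tall, not needed; origin under its centre. Leave it.
- jar: Small clear jar with black lid, 48 mm across, 55 mm tall; origin under its centre. Leave it.
- driver: Screwdriver with yellow handle lying on the bench. Leave it.
- spanner: Steel spanner lying on the bench. Leave it.
- heatsink: Finned aluminium heat sink, 80 x 100 x 42 mm; origin under its centre. Leave it.

How it is judged:
On the way, in this order (a step that is already met when the one before it is completed fails the run):
1. the module's gold pad lies under the probe's needle (within 6 mm) (horizontal distance between pad and probe_tip below 0.006 m), for 0.2 s.
2. the plug is in the port with its lugs in the slots, 9 mm or more below the rim (horizontal distance between plug and port below 0.004 m and z of plug in the frame of port below -0.009 m and angle between the x axis of plug and the x axis of port, either way round below 0.35 rad), for 0.02 s.
3. the plug is turned a quarter turn with its lugs under the lip (horizontal distance between plug and port below 0.004 m and z of plug in the frame of port below -0.0105 m and angle between the x axis of plug and the y axis of port, either way round below 0.26 rad), for 0.1 s.
At the end, for the whole second after the job is handed in: Pad within 6 mm of the needle seen from above. Plug on the port axis within 4 mm, upright within 0.1 rad, a quarter turn from the slots within 15 degrees, collar pressed to within 2 mm of the rim against the spring, at rest, still gripped by the fingers with more than 2 N (horizontal distance between pad and probe_tip below 0.006 m and horizontal distance between plug and port below 0.004 m and z of plug in the frame of port below -0.015 m and angle between the x axis of plug and the y axis of port, either way round below 0.26 rad and angle between plug's own z axis and vertical below 0.1 rad and contact force between the fingers and plug above 2 N and linear speed of plug below 0.02 m/s); the arm keeps its last pose, push and grip.
It fails at once if another thing on the bench was moved more than 20 mm (distance of any of blank_cap, jar, driver, spanner, heatsink from where it was at the start of the episode above 0.02 m).
It fails at once if the probe was pushed with more than 3 N (contact force between any of the arm, the fingers, plug and probe above 3 N).
It also fails if it takes over 61 s, if anything falls off the work surface, if the arm or the gripper's body presses on something with over 40 N, if the wrist force passes 120 N, or if a joint passes its speed limit or range.

## Working session

There is one attempt and no reset: what is moved stays moved. The work goes in short steps, Python scripts to look and compute and a shell command to move; the robot and the scene stay as the last step left them, time stands still between calls to the robot, and variables do not carry over. Pictures are saved under pics/ and viewed, about 8 in all and at most 12, crops included, and the job is handed in when it is done.

```bash
mkdir -p pics; cat > h.py <<'E'
from rig import env
import numpy as np, cv2
def snap(n,f):
    p=env.camera_params(n); im=env.grab_frame(n); cv2.imwrite('pics/'+f+'.png',im[:,:,::-1])
    np.savez('pics/'+f+'.npz',**{k:np.array(v) for k,v in p.items()}); return im,p
def ray(p,u,v,z):
    f=200/np.tan(np.radians(float(p['vertical_fov']))/2)
    R=np.array(p['R']);t=np.array(p['t']);c=-R.T@t
    d=R.T@np.array([(u-float(p['cx']))/f,(v-float(p['cy']))/f,1]); return c+d*(z-c[2])/d[2]
def proj(p,X):
    f=200/np.tan(np.radians(float(p['vertical_fov']))/2)
    q=np.array(p['R'])@np.array(X)+np.array(p['t']); return np.array([f*q[0]/q[2]+float(p['cx']),f*q[1]/q[2]+float(p['cy'])])
E
python3 - <<'E'
from h import *
for n in('top','side'):
    im,p=snap(n,n+'0'); print(n,p)
s=env.observe(); print(s)
E
```

```text
top {'vertical_fov': 42.36425052703797, 'cx': 319.61083569510686, 'cy': 200.23224098806017, 'R': array([[-0.00663047, -0.99997274, -0.00324936],
       [-0.98036617,  0.00714079, -0.19705629],
       [ 0.19707412,  0.00187899, -0.98038679]]), 't': array([-0.05410146,  0.60070682,  1.44166806])}
side {'vertical_fov': 57.94213413216141, 'cx': 321.14849654372387, 'cy': 204.0735787196992, 'R': array([[-0.95551332, -0.29427969, -0.0198433 ],
       [-0.18463674,  0.64925843, -0.73781622],
       [ 0.23000776, -0.70132942, -0.67470992]]), 't': array([0.56312375, 0.21512328, 1.02125882])}
{'t': 0.1, 'qpos': array([ 1.1240624 ,  0.46935621, -0.04859237,  1.53356975,  0.02409984,
        1.14101875, -0.08229894]), 'qd': array([-0.00099268, -0.00157669, -0.00063346, -0.00352591,  0.00161409,
        0.001339  ,  0.0011603 ]), 'effort': array([ 8.20289988e-04, -5.09173357e+01, -8.10939493e-02, -2.36830938e+01,
       -6.14700839e-02,  3.44754558e-02,  7.96491304e-05]), 'tcp_pos': array([ 0.27374629, -0.61653869,  0.29130935]), 'tcp_rot': array([ 9.78252866e-01,  2.07413957e-01, -2.14056940e-04, -8.56923796e-04]), 'contact_force': array([0.9887074 , 0.09115249, 0.438625  ]), 'wrist_torque': array([ 0.01888557,  0.04429609, -0.0166477 ]), 'opening': 0.0869384754340437}
```

View pics/top0.png

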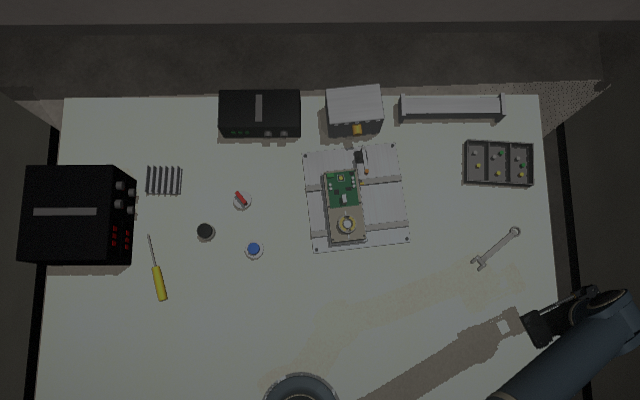

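View pics/side0.png

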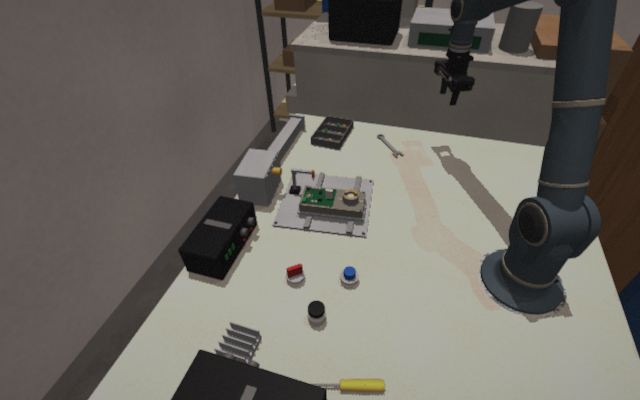

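The top view shows the port at about (347,225), the pad at (340,178), the probe near (365,178), the plug at (241,201), the cap at (254,250) and the jar at (206,232). I'll enlarge the top view next.

```bash
python3 - <<'E'
from h import *
im=cv2.imread('pics/top0.png'); 
a=cv2.resize(im[135:255,295:415],None,fx=5,fy=5,interpolation=cv2.INTER_CUBIC)
b=cv2.resize(im[185:225,220:260],None,fx=5,fy=5,interpolation=cv2.INTER_CUBIC)
o=np.zeros((600,800,3),np.uint8);o[:,:600]=a;o[:200,600:]=b
o=np.clip(o.astype(float)*1.7,0,255).astype(np.uint8);cv2.imwrite('pics/c1.png',o)
p=np.load('pics/top0.npz')
for n,u,v,z in(('port',347,225,.085),('pad',340,178,.061),('tip',365,178,.066),('wing',241,198,.057)):print(n,ray(p,u,v,z))
E
```

```text
port [ 0.52314032 -0.13539275  0.085     ]
pad [ 0.66608938 -0.11848782  0.061     ]
tip [ 0.66431723 -0.19130502  0.066     ]
wing [0.60917103 0.17108898 0.057     ]
```

View pics/c1.png

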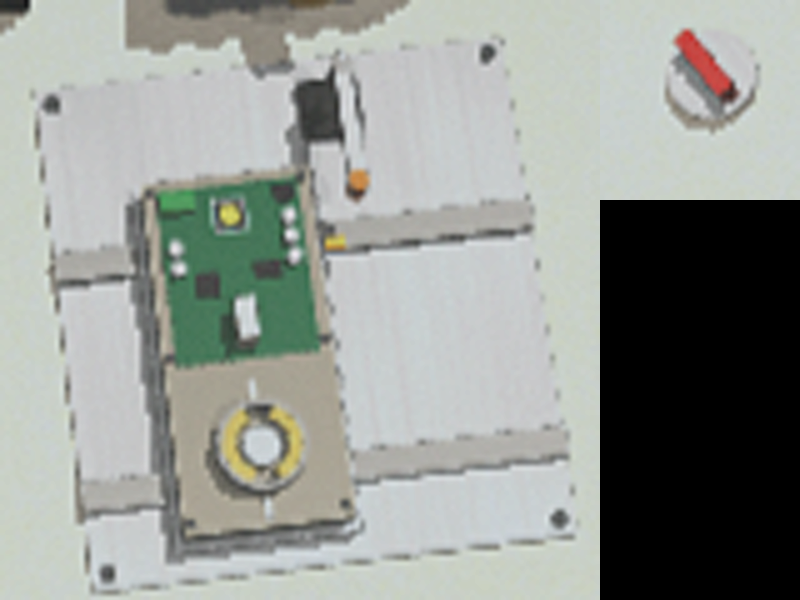

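```bash
python3 - <<'E'
from h import *
p=np.load('pics/top0.npz')
P=lambda x,y,z:ray(p,295+x/5,135+y/5,z)
port=P(262,445,.085);pad=P(230,215,.061);tab=P(246,303,.094)
pe=(P(358,190,.09));print(port,pad,tab,pe)
for a,b in((tab,port),(pad,port),(pad,tab)):d=a-b;print(np.degrees(np.arctan2(d[1],d[0])),np.hypot(*d[:2]))
e=P(343,237,.03);f=P(530,213,.03);print('rail',np.degrees(np.arctan2(*(e-f)[[1,0]]))-90)
W=lambda x,y,z:ray(p,220+(x-600)/5,185+y/5,z)
a=W(684,38,.057);b=W(729,90,.057);d=a-b;print('wing',(a+b)/2,np.degrees(np.arctan2(d[1],d[0])))
E
```

```text
[ 0.52599325 -0.13657431  0.085     ] [ 0.6660676  -0.12141874  0.061     ] [ 0.60635432 -0.12840791  0.094     ] [ 0.6731973  -0.19413209  0.09      ]
5.8025584428319625 0.08077494348891884
6.1751889908002795 0.1408918531248759
6.675836448720865 0.060120913059654855
rail 7.072044173324244
wing [0.60979273 0.17025471 0.057     ] 40.88522972367816
```

```bash
python3 -m creep '0 0.0216 0.0326 0 -1.16;0 0.0216 0.0326 0 -1.16;0 0.0216 0.0326 0 -1.16;0 0.0216 0.0326 0 -1.16;0 0.0216 0.0326 0 -1.16'
python3 -m creep '0 0.0216 0.0326 0 -1.16;0 0.0216 0.0326 0 -1.16;0 0.0216 0.0326 0 -1.16;0 0.0216 0.0326 0 -1.16;0 0.0216 0.0326 0 -1.16'
python3 -m creep '0 0.0216 0.0326 0 -1.16;0 0.0216 0.0326 0 -1.16;0 0.0216 0.0326 0 -1.16;0 0.0216 0.0326 0 -1.16;0 0.0216 0.0326 0 -1.16'
python3 -m creep '0 0 0 0 0;0 0 0 0 0;0 0 0 0 0'
python3 - <<'E'
from h import *
im,p=snap('wrist','w1');print(p)
E
```

```text
t: 0.6
tcp_pos: [0.3824, -0.4524, 0.2918]
tcp_rot: [0.988, 0.157, -0.0, -0.0]
contact_force: [1.4, 0.1, -0.5]
opening: 0.0873
t: 1.1
tcp_pos: [0.4904, -0.2894, 0.292]
tcp_rot: [0.994, 0.107, -0.0, -0.0]
contact_force: [0.6, -0.7, -0.5]
opening: 0.0873
t: 1.6
tcp_pos: [0.5984, -0.1266, 0.2919]
tcp_rot: [0.998, 0.057, -0.0, 0.0]
contact_force: [0.3, -0.8, 0.3]
opening: 0.087
t: 1.9
tcp_pos: [0.5972, -0.1294, 0.2918]
tcp_rot: [0.998, 0.056, -0.001, 0.0]
contact_force: [0.7, -0.5, 0.6]
opening: 0.087
{'vertical_fov': 58.22501623763736, 'cx': 314.44531851611055, 'cy': 208.97180830972974, 'R': array([[ 1.11761244e-01, -9.93734886e-01,  6.33336796e-04],
       [-9.52154276e-01, -1.06902370e-01,  2.86311227e-01],
       [-2.84449749e-01, -3.26015331e-02, -9.58136462e-01]]), 't': array([-0.19451246,  0.52003993,  0.55662634])}
```

View pics/w1.png

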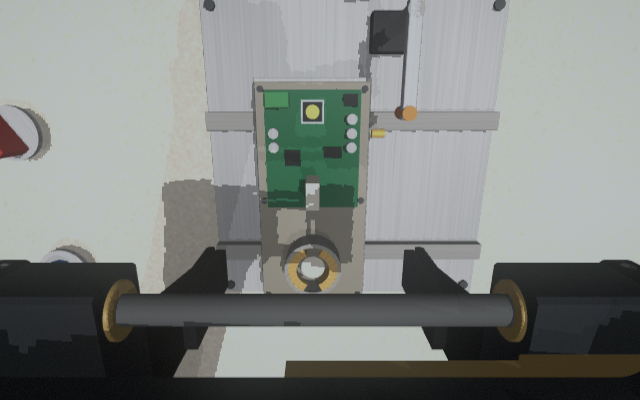

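The pad is at (312,111), the barrel at (407,113), the port at (312,268) and the tab at (312,190). I'll enlarge around these.

```bash
python3 - <<'E'
from h import *
im=cv2.imread('pics/w1.png')
a=cv2.resize(im[80:180,370:430],(480,800)[::1],interpolation=cv2.INTER_CUBIC)[:400]
b=cv2.resize(im[90:290,270:360],None,fx=3,fy=3,interpolation=cv2.INTER_CUBIC)
o=np.zeros((600,760,3),np.uint8);o[:400,:480]=a;o[:,490:]=b
cv2.imwrite('pics/c2.png',np.clip(o*1.4,0,255).astype(np.uint8))
p=np.load('pics/w1.npz');print(-p['R'].T@p['t'])
for n,u,v,z in(('pad',312.5,111.5,.061),('tab',312,181,.094),('port',312.5,268,.085)):print(n,ray(p,u,v,z))
E
```

```text
[ 0.67522942 -0.11955344  0.38455392]
pad [ 0.66690806 -0.11899296  0.061     ]
tab [ 0.61268387 -0.12474237  0.094     ]
port [ 0.53005293 -0.13427963  0.085     ]
```

View pics/c2.png

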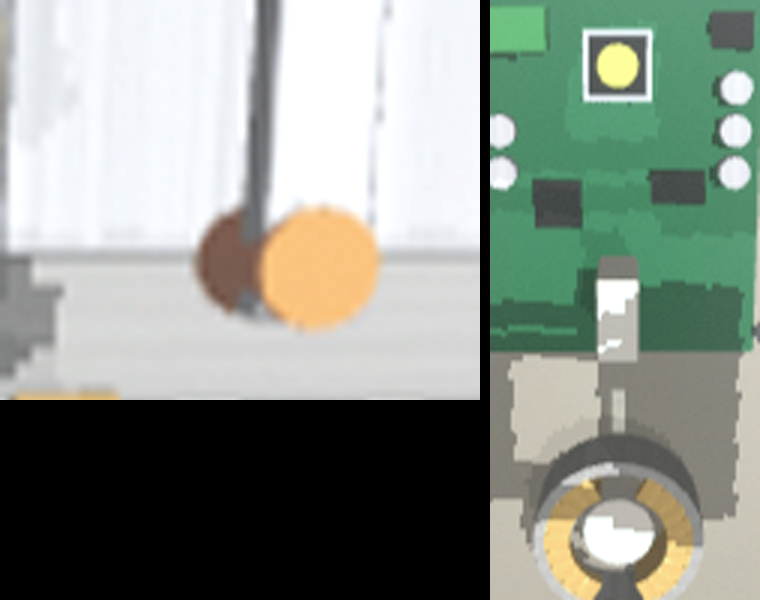

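```bash
python3 - <<'E'
from h import *
p=np.load('pics/w1.npz')
pad=ray(p,270+(617.5-490)/3,90+65/3,.061);port=ray(p,270+(619-490)/3,90+547/3,.085);tab=ray(p,270+(618-490)/3,90+319/3,.094)
print(pad,tab,port)
for a,b in((pad,port),(tab,port),(pad,tab)):d=a-b;print(np.degrees(np.arctan2(d[1],d[0])),np.hypot(*d[:2]))
for z in(.1,.104,.108):print('top',z,ray(p,410,113.5,z))
for z in(.07,.075,.08):print('bot',z,ray(p,399.5,112.8,z))
t=np.load('pics/top0.npz')
print('topcam barrel',ray(t,366.4,171.4,.108))
a=np.array([ray(p,410,113.5,z)-pad for z in(.1,.108)]);th=np.radians(6.5)
print(a[:,:2]@np.array([[np.cos(th),-np.sin(th)],[np.sin(th),np.cos(th)]]))
E
```

```text
[ 0.66676896 -0.11900838  0.061     ] [ 0.59975726 -0.12673109  0.094     ] [ 0.52575994 -0.135218    0.085     ]
6.557621086100822 0.14193764393807523
6.542783541271328 0.07448242090935983
6.5740043419295455 0.06745522828385916
top 0.1 [ 0.67478857 -0.1934599   0.1       ]
top 0.104 [ 0.67479476 -0.19242099  0.104     ]
top 0.108 [ 0.67480096 -0.19138208  0.108     ]
bot 0.07 [ 0.67431319 -0.19231022  0.07      ]
bot 0.075 [ 0.67432776 -0.19115372  0.075     ]
bot 0.08 [ 0.67434232 -0.18999721  0.08      ]
topcam barrel [ 0.67328854 -0.19201754  0.108     ]
[[-0.00046009 -0.07488078]
 [-0.00021256 -0.07281772]]
```

```bash
python3 -m creep '0 0.001 0.002 -0.036 0;0 0 0 -0.036 0;0 0 0 -0.036 0;0 0 0 -0.036 0;0.3 0 0 0 0' 20
python3 -m creep '1 0 0 0 0;1 0 0 0 0;1 0 0 0 0;1 0 0 0 0;1 0 0 0 0' 20
python3 -m creep '1 0 0 0 0;1 0 0 0 0;1 0 0 0 0;1 0 0 0 0'
```

```text
t: 2.45
tcp_pos: [0.595, -0.1273, 0.1435]
tcp_rot: [0.998, 0.056, -0.005, -0.001]
contact_force: [-0.7, 0.4, 0.8]
opening: 0.0839
t: 2.95
tcp_pos: [0.5993, -0.126, 0.1493]
tcp_rot: [0.998, 0.057, 0.001, 0.0]
contact_force: [-0.3, -0.7, -0.0]
opening: 0.0469
t: 3.35
tcp_pos: [0.5989, -0.1259, 0.1482]
tcp_rot: [0.998, 0.057, -0.0, 0.0]
contact_force: [0.2, -0.5, -0.0]
opening: 0.0149
```

```bash
python3 -m creep '1 0 0 0 0;1 0 0 0 0;1 0.001 -0.009 0 0;1 0.001 -0.009 0 0;1 0.001 -0.009 0 0'
python3 -m creep '1 0.001 -0.009 0 0;1 0.001 -0.009 0 0;1 0.001 -0.009 0 0;1 0.001 -0.009 0 0;1 0 0 0 0'
python3 -m creep '1 0 0 0 0;1 0 0 0 0;1 0 0 0 0'
python3 - <<'E'
from h import *
im,p=snap('wrist','w2');im=im[:,:,::-1]
s=env.observe();print(s['tcp_pos'],s['opening']);pp=proj(p,[.675,-.192,.066]);print(pp)
u,v=map(int,pp);a=im[max(0,v-70):v+70,u-100:u+100];print(u-100,max(0,v-70))
cv2.imwrite('pics/c3.png',cv2.resize(a,None,fx=4,fy=4,interpolation=cv2.INTER_CUBIC))
E
```

```text
t: 3.85
tcp_pos: [0.6018, -0.1511, 0.1482]
tcp_rot: [0.998, 0.058, -0.0, -0.001]
contact_force: [-1.2, 4.4, 0.4]
opening: 0.0117
t: 4.35
tcp_pos: [0.6063, -0.192, 0.1482]
tcp_rot: [0.998, 0.056, 0.001, 0.001]
contact_force: [1.8, -0.8, -2.0]
opening: 0.0117
t: 4.65
tcp_pos: [0.6062, -0.1909, 0.1483]
tcp_rot: [0.998, 0.056, 0.001, 0.001]
contact_force: [3.5, -4.2, -4.6]
opening: 0.012
[ 0.60616488 -0.19058952  0.14821632] 0.011765939152878343
[334.67313951 124.9549501 ]
234 54
```

View pics/c3.png

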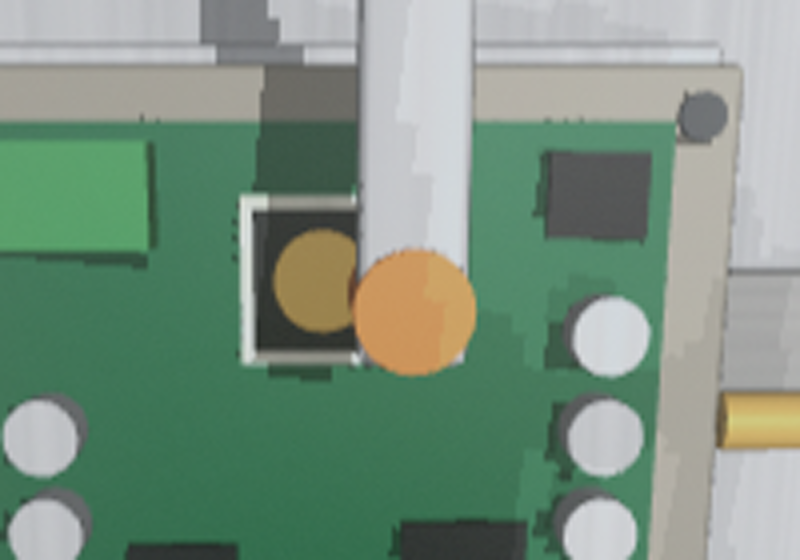

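```bash
python3 - <<'E'
from h import *
p=np.load('pics/w2.npz')
pad=ray(p,234+325/4,54+281/4,.061);print(pad, -p['R'].T@p['t'])
th=np.radians(6.55);M=np.array([[np.cos(th),-np.sin(th)],[np.sin(th),np.cos(th)]])
for z in(.1,.104,.108):
  b=ray(p,234+414/4,54+313/4,z);print(z,b,(b-pad)[:2]@M)
E
```

```text
[ 0.67401014 -0.1828373   0.061     ] [ 0.68398816 -0.1808319   0.24113889]
0.1 [ 0.67414644 -0.19126713  0.1       ] [-0.00082618 -0.00839035]
0.104 [ 0.67442536 -0.19097139  0.104     ] [-0.00051535 -0.00812836]
0.108 [ 0.67470428 -0.19067564  0.108     ] [-0.00020451 -0.00786636]
```

```bash
python3 -m creep '1 0.0005 -0.004 0 0;1 0.0005 -0.004 0 0;1 0 0 0 0;1 0 0 0 0;1 0 0 0 0'
python3 - <<'E'
from h import *
im,p=snap('wrist','w3');im=im[:,:,::-1]
s=env.observe();print(s['tcp_pos'],s['contact_force']);pp=proj(p,[.675,-.192,.066])
u,v=map(int,pp);a=im[max(0,v-70):v+70,u-100:u+100];print(u-100,max(0,v-70))
cv2.imwrite('pics/c4.png',cv2.resize(a,None,fx=4,fy=4,interpolation=cv2.INTER_CUBIC))
E
```

```text
t: 5.2
tcp_pos: [0.6069, -0.196, 0.1482]
tcp_rot: [0.998, 0.057, -0.0, -0.0]
contact_force: [1.3, 4.3, -1.1]
opening: 0.0118
[ 0.60689374 -0.19615474  0.14822783] [ 0.64133566  4.24207688 -0.6274237 ]
224 54
```

View pics/c4.png

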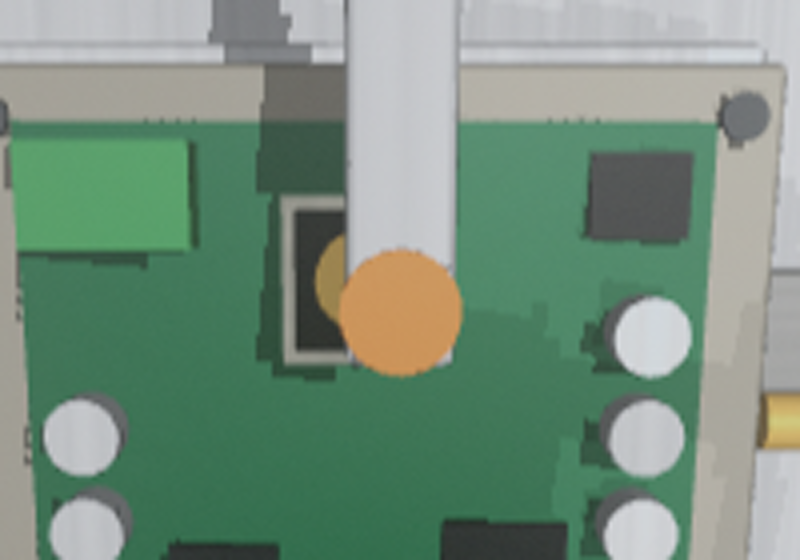

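```bash
python3 - <<'E'
from h import *
p=np.load('pics/w3.npz')
pad=ray(p,224+367/4,54+281/4,.061);print(pad)
th=np.radians(6.55);M=np.array([[np.cos(th),-np.sin(th)],[np.sin(th),np.cos(th)]])
for z in(.1,.108):
  b=ray(p,224+401/4,54+313/4,z);print(z,b,(b-pad)[:2]@M)
E
python3 -m creep '1 0.0002 -0.0025 0 0;1 0 0 0 0;1 0 0 0 0;1 0 0 0 0'
```

```text
[ 0.6745395  -0.18771003  0.061     ]
0.1 [ 0.67415406 -0.19095901  0.1       ] [-0.00075353 -0.0031838 ]
0.108 [ 0.67475829 -0.19068301  0.108     ] [-0.00012176 -0.00297853]
t: 5.65
tcp_pos: [0.6073, -0.1996, 0.1482]
tcp_rot: [0.998, 0.057, 0.0, 0.0]
contact_force: [2.3, 3.6, -2.2]
opening: 0.0117
```

```bash
python3 -m creep '0.3 0 0 0 0;0 0 0 0 0;0 0 0 0 0;0 0 0 0 0;0 0 0 0.03 0'
python3 -m creep '0 0 0 0.04 0;0 0 0 0.045 0;0 0 0.01 0.04 0;0 0 0.04 0 5;0 0 0.04 0 5'
python3 - <<'E'
from h import *
im,p=snap('wrist','w4');print(env.observe()['qpos'],env.observe()['tcp_pos'])
E
python3 -m creep '0 0 0.04 0 5;0 0 0.04 0 5;0 0 0.04 0 5;0 0 0.04 0 5;0 0 0.04 0 4.4'
python3 -m creep '0 0.002 0.04 0 0;0 0 0.037 0 0;0 0 0 0 0;0 0 0 0 0;0 0 0 0 0'
python3 - <<'E'
from h import *
im,p=snap('wrist','w5');q=env.observe();print(q['qpos'],q['tcp_pos'])
a=cv2.imread('pics/w4.png');b=cv2.imread('pics/w5.png')
print(proj(np.load('pics/w4.npz'),[.535,-.207,.085]),proj(np.load('pics/w4.npz'),[.675,-.191,.061]),proj(p,[.61,.17,.057]))
cv2.imwrite('pics/c5.png',np.hstack([a[:,120:520],b[:,120:520]]))
E
```

```text
t: 6.15
tcp_pos: [0.6044, -0.1994, 0.1747]
tcp_rot: [0.998, 0.057, -0.004, -0.001]
contact_force: [0.3, -0.2, 0.8]
opening: 0.0436
t: 6.65
tcp_pos: [0.6075, -0.11, 0.3054]
tcp_rot: [0.99, 0.144, 0.002, 0.001]
contact_force: [-0.3, 0.9, 0.4]
opening: 0.0828
[ 0.30424914  0.3766447  -0.27700518  1.65657858  0.10552948  1.12188529
 -1.26680972] [ 0.60729758 -0.09939406  0.30470488]
t: 7.2
tcp_pos: [0.607, 0.0915, 0.3034]
tcp_rot: [0.936, 0.351, 0.0, 0.0]
contact_force: [-0.0, -0.1, 1.2]
opening: 0.087
t: 7.7
tcp_pos: [0.6095, 0.1657, 0.303]
tcp_rot: [0.937, 0.349, -0.0, 0.001]
contact_force: [0.2, -1.2, -0.2]
opening: 0.0871
[-0.0205629   0.42424211 -0.42878312  1.61163742  0.19028117  1.14764459
 -1.35358684] [0.60955687 0.16540572 0.30308512]
[389.04007454 290.90020169] [418.84185442 144.54436781] [311.90876407 183.95797865]
```

View pics/c5.png

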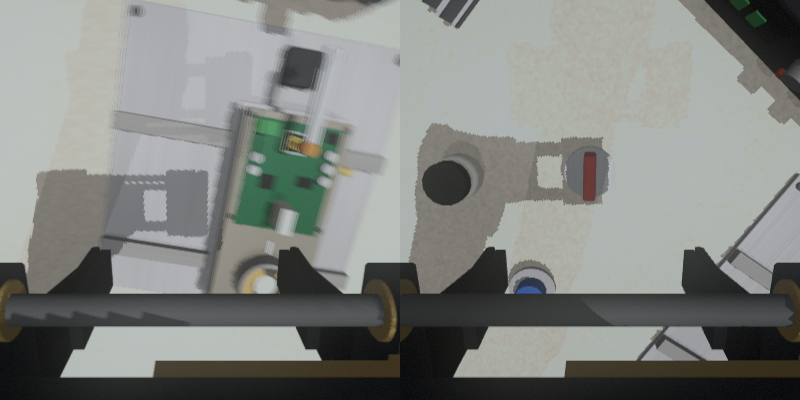

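```bash
python3 - <<'E'
from h import *
im=cv2.imread('pics/w5.png').astype(int);p=np.load('pics/w5.npz')
m=(im[:,:,2]>2*im[:,:,1])&(im[:,:,2]>60);m[:,400:]=0;m[:100]=0;m[250:]=0
m=m.astype(np.uint8);pts=cv2.findNonZero(m)[:,0]
print(cv2.minAreaRect(pts),pts.min(0),pts.max(0),-p['R'].T@p['t'])
for v in range(pts[:,1].min(),pts[:,1].max()+1,6):
  r=pts[pts[:,1]==v,0];print(v,r.min(),r.max(),im[v,309])
c=ray(p,309.5,(pts[:,1].max()+153)/2,.057);print(c)
for X in ([.61,.17],):
  th=np.radians(40.9);
  for s in(-.022,.022):print(proj(p,[c[0]+s*np.cos(th),c[1]+s*np.sin(th),.057]),proj(p,[c[0]+s*np.cos(th),c[1]+s*np.sin(th),.023]))
E
python3 -m creep '0 0 0 0 8.5;0 0 0 0 8.5;0 0 0 0 8.5;0 0 0 0 8.5;0 0 0 0 8.5'
python3 -m creep '0 0 0 0 8.5;0 0 0 0 8.5;0 0 0 0 8.5;0 0 0 0 8.5;0 0 0 0 8.5'
python3 -m creep '0 0 0 0 8.5;0 0 0 0 8.5;0 0 0 0 8.5;0 0 0 0 8.5;0 0 0 0 8.5'
python3 -m creep '0 0 0 0 8.5;0 0 0 0 8.5;0 0 0 0 8.5;0 0 0 0 8.5;0 0 0 0 8.5'
python3 -m creep '0 0 0 0 8.5;0 0 0 0 1.5;0 0 0 0 0;0 0 0 0 0'
```

```text
t: 8.25
tcp_pos: [0.6095, 0.1655, 0.3033]
tcp_rot: [0.745, 0.667, -0.0, 0.0]
contact_force: [0.4, 0.4, 0.8]
opening: 0.0868
t: 8.75
tcp_pos: [0.6096, 0.1654, 0.3032]
tcp_rot: [0.453, 0.891, -0.0, 0.0]
contact_force: [0.4, -0.4, 0.9]
opening: 0.0868
t: 9.25
tcp_pos: [0.6096, 0.1654, 0.3031]
tcp_rot: [0.099, 0.995, -0.001, 0.0]
contact_force: [0.1, -0.6, 1.3]
opening: 0.0871
t: 9.75
tcp_pos: [0.6097, 0.1654, 0.303]
tcp_rot: [-0.268, 0.963, -0.001, -0.0]
contact_force: [-0.3, 0.7, 0.7]
opening: 0.0873
t: 10.15
tcp_pos: [0.6093, 0.1668, 0.3032]
tcp_rot: [-0.348, 0.937, -0.0, -0.0]
contact_force: [0.2, -0.1, 0.4]
opening: 0.0869Traceback (most recent call last):
  File "<stdin>", line 4, in <module>
TypeError: 'NoneType' object is not subscriptable
```

```bash
cat > wing.py <<'E'
from h import *
import sys
f=sys.argv[1];im=cv2.imread('pics/'+f+'.png');p=np.load('pics/'+f+'.npz')
h=cv2.cvtColor(im,cv2.COLOR_BGR2HSV);m=(((h[:,:,0]<8)|(h[:,:,0]>172))&(h[:,:,1]>110)&(h[:,:,2]>40)).astype(np.uint8)
n,l,s,c=cv2.connectedComponentsWithStats(m);
g=proj(p,[.61,.17,.05]);i=min((i for i in range(1,n) if s[i,4]>100),key=lambda i:np.hypot(*(c[i]-g)));print(s[i],c[i])
pts=cv2.findNonZero((l==i).astype(np.uint8))[:,0].astype(float)
# fit box model (silhouette bbox in rotated frame) over x,y,yaw
from scipy.optimize import minimize
def poly(q):
    a,b=np.cos(q[2]),np.sin(q[2]);P=[proj(p,[q[0]+x*a-y*b,q[1]+x*b+y*a,z]) for x in(-.022,.022) for y in(-.006,.006) for z in(.023,.057)]
    return cv2.convexHull(np.array(P,np.float32))
def cost(q):
    k=np.zeros((400*4,640*4),np.uint8);cv2.fillConvexPoly(k,np.round(poly(q)*4+1.5).astype(np.int32),1)
    return np.abs(cv2.resize(k.astype(np.float32),(640,400),interpolation=cv2.INTER_AREA)-(l==i)).sum()
q0=[.61,.17,np.radians(40.9)]
r=minimize(cost,q0,method='Nelder-Mead',options=dict(initial_simplex=[q0,[.615,.17,.71],[.61,.175,.71],[.61,.17,.78]],maxiter=80))
print(r.x[:2],np.degrees(r.x[2]),r.fun)
E
python3 wing.py w5; python3 -c "
from h import *
snap('wrist','w6')";python3 wing.py w6; python3 wing.py top0
```

```text
[304 157  11  43 448] [308.74330357 177.59821429]
[0.60952119 0.17278828] 41.1547901688031 175.625
[313 173  12  42 425] [318.69882353 192.79294118]
[0.61176662 0.17614733] 39.68617509374495 199.75Traceback (most recent call last):
  File "wing.py", line 6, in <module>
    g=proj(p,[.61,.17,.05]);i=min((i for i in range(1,n) if s[i,4]>100),key=lambda i:np.hypot(*(c[i]-g)));print(s[i],c[i])
                              ~~~^^^^^^^^^^^^^^^^^^^^^^^^^^^^^^^^^^^^^^^^^^^^^^^^^^^^^^^^^^^^^^^^^^^^^^^^
ValueError: min() iterable argument is empty
```

```bash
python3 - <<'E'
from h import *
for f,cu,cv in(('w5',309,178),('w6',319,193)):
    h=cv2.cvtColor(cv2.imread(f'pics/{f}.png'),cv2.COLOR_BGR2HSV)
    print(f);print([tuple(map(int,x)) for x in h[cv,cu-10:cu+11]]);print([tuple(map(int,x)) for x in h[cv-32:cv+33:2,cu]])
E
```

```text
w5
[(98, 10, 106), (105, 5, 105), (110, 7, 106), (110, 7, 104), (3, 67, 87), (1, 114, 98), (2, 121, 105), (1, 119, 103), (2, 118, 104), (2, 121, 103), (2, 119, 103), (2, 120, 104), (1, 115, 104), (1, 119, 103), (1, 118, 104), (2, 105, 97), (2, 72, 89), (100, 7, 105), (100, 7, 107), (100, 7, 108), (105, 9, 109)]
[(30, 5, 100), (100, 7, 108), (100, 7, 108), (2, 61, 84), (3, 85, 78), (2, 99, 88), (2, 116, 103), (2, 119, 105), (1, 120, 104), (2, 119, 105), (1, 120, 104), (1, 118, 104), (1, 119, 105), (1, 120, 104), (2, 121, 103), (1, 117, 105), (2, 119, 103), (2, 121, 103), (1, 120, 104), (2, 123, 102), (2, 121, 103), (1, 119, 103), (1, 119, 103), (1, 113, 104), (1, 114, 103), (2, 116, 103), (2, 118, 102), (3, 79, 97), (20, 19, 119), (20, 20, 117), (37, 13, 177), (40, 13, 177), (24, 15, 173)]
w6
[(110, 7, 111), (100, 7, 111), (110, 7, 111), (120, 5, 108), (2, 103, 92), (2, 113, 102), (2, 120, 106), (2, 119, 107), (2, 117, 107), (3, 120, 108), (1, 119, 109), (2, 118, 108), (2, 118, 108), (1, 119, 107), (2, 120, 106), (2, 108, 99), (174, 13, 97), (105, 9, 112), (100, 7, 109), (100, 7, 110), (110, 7, 117)]
[(90, 5, 101), (105, 9, 113), (165, 5, 104), (4, 77, 76), (5, 82, 78), (3, 89, 83), (3, 119, 103), (2, 119, 107), (1, 116, 108), (2, 120, 108), (2, 119, 109), (2, 119, 109), (2, 120, 108), (2, 122, 107), (1, 119, 107), (2, 122, 107), (1, 119, 109), (2, 119, 107), (2, 116, 108), (2, 120, 106), (2, 116, 108), (2, 119, 107), (2, 120, 108), (1, 114, 107), (2, 119, 107), (2, 114, 107), (2, 118, 108), (18, 20, 154), (50, 13, 183), (38, 11, 179), (40, 13, 180), (37, 13, 179), (41, 11, 180)]
```

Lower the saturation threshold so the end face is included.

```bash
sed -i 's/>110)/>62)/' wing.py; python3 wing.py w5; python3 wing.py w6; python3 -c "
from h import *
print(env.observe()['tcp_pos'],env.observe()['tcp_rot'])"
```

```text
[303 152  13  49 578] [309.0916955 176.4550173]
[0.61210248 0.17546914] 38.74659439293018 59.625
[313 167  13  48 571] [318.68301226 190.48336252]
[0.61195154 0.1753933 ] 40.70823541960991 57.625
[0.60923362 0.16709453 0.30332075] [-3.48577341e-01  9.37279983e-01 -2.63268967e-04 -3.11477068e-05]
```

```bash
python3 -m creep '0 0.0028 0.0083 -0.04 -0.5;0 0 0 -0.045 0;0 0 0 -0.045 0;0 0 0 -0.04 0;0 0 0 -0.025 0' 50
python3 -m creep '0 0 0 -0.011 0;0 0 0 0 0;0.5 0 0 0 0;1 0 0 0 0;1 0 0 0 0'
python3 -m creep '1 0 0 0 0;1 0 0 0 0;1 0 0 0 0;1 0 0 0 0;1 0 0 0 0'
python3 -m creep '1 0 0 0 0;1 0 0 0 0;1 0 0 0 0;1 0 0 0 0'
```

```text
t: 10.7
tcp_pos: [0.6108, 0.1748, 0.105]
tcp_rot: [-0.345, 0.939, -0.0, -0.002]
contact_force: [0.0, 0.1, 0.0]
opening: 0.0869
t: 11.2
tcp_pos: [0.6126, 0.1762, 0.0989]
tcp_rot: [-0.345, 0.938, -0.0, 0.001]
contact_force: [0.3, 0.4, 0.9]
opening: 0.0705
t: 11.7
tcp_pos: [0.6119, 0.1758, 0.0972]
tcp_rot: [-0.346, 0.938, 0.0, -0.0]
contact_force: [0.4, -0.2, -0.3]
opening: 0.031
t: 12.1
tcp_pos: [0.612, 0.1758, 0.0972]
tcp_rot: [-0.346, 0.938, -0.0, -0.0]
contact_force: [0.5, 0.1, -0.3]
opening: 0.0119
```

```bash
python3 -m creep '1 0 0 0.035 0;1 0 0 0.035 0;1 0 0 0.035 0;1 0 0 0.033 0;1 0 0 0 0'
python3 -m creep '1 -0.0096 -0.038 0 -4.2;1 -0.0096 -0.038 0 -4.2;1 -0.0096 -0.038 0 -4.2;1 -0.0096 -0.038 0 -4.2;1 -0.0096 -0.038 0 -4.2'
python3 -m creep '1 -0.0096 -0.038 0 -4.2;1 -0.0096 -0.038 0 -4.2;1 -0.0096 -0.038 0 -4.3;1 0 0 0 0;1 0 0 0 0'
python3 -m creep '1 0 0 0 0;1 0 0 0 0;1 0 0 0 0'
python3 - <<'E'
from h import *
im,p=snap('wrist','w7');q=env.observe();print(q['qpos'],q['tcp_pos'],q['tcp_rot'],q['opening'])
for X in([.535,-.207,.085],[.6065,-.199,.094],[.675,-.191,.061]):print(proj(p,X))
cv2.imwrite('pics/c6.png',np.clip(cv2.resize(im[:,:,::-1].astype(float)*1.5,(800,500),interpolation=cv2.INTER_CUBIC),0,255))
E
```

```text
t: 12.6
tcp_pos: [0.6134, 0.1777, 0.2402]
tcp_rot: [-0.346, 0.938, 0.0, 0.004]
contact_force: [-0.4, -0.1, -1.4]
opening: 0.0117
t: 13.1
tcp_pos: [0.5627, -0.0159, 0.2341]
tcp_rot: [-0.167, 0.986, 0.0, -0.001]
contact_force: [0.6, -1.3, -0.9]
opening: 0.0116
t: 13.6
tcp_pos: [0.5343, -0.1293, 0.2343]
tcp_rot: [-0.058, 0.998, 0.0, -0.001]
contact_force: [0.4, -0.6, -1.3]
opening: 0.0117
t: 13.9
tcp_pos: [0.5353, -0.1268, 0.2353]
tcp_rot: [-0.06, 0.998, 0.0, 0.0]
contact_force: [-0.2, -0.5, -1.8]
opening: 0.0116
[ 0.91915985  0.52667244 -1.0250169   1.85436105  0.5158142   1.05584093
  1.37894359] [ 0.53531552 -0.12701325  0.23527342] [-5.97985150e-02  9.98210448e-01  1.97596178e-04  2.52016886e-05] 0.011492868118317852
[199.69027611 203.52709518]
[204.05544524 300.93807895]
[221.70098317 350.46303551][ WARN:0@0.978] global loadsave.cpp:1063 imwrite_ Unsupported depth image for selected encoder is fallbacked to CV_8U.
```

View pics/c6.png

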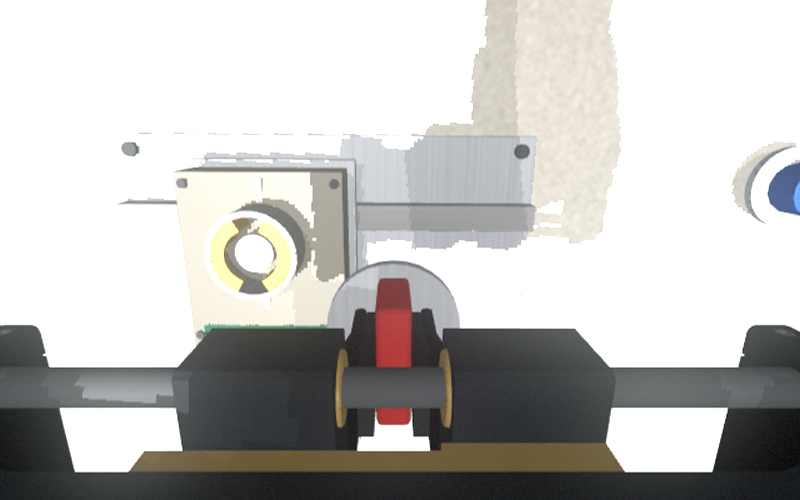

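```bash
python3 - <<'E'
from h import *
p=np.load('pics/w7.npz');T=np.array([.5353,-.1270])
def circ(x,y,z,r):
    P=np.array([proj(p,[x+r*np.cos(a),y+r*np.sin(a),z]) for a in np.linspace(0,6.283,90)]);return P.min(0)*1.25,P.max(0)*1.25
print('port guess bbox 1.25',circ(.535,-.207,.085,.026))
print('collar bbox',circ(*T,.161,.027),circ(*T,.155,.027))
c=ray(p,251.5/1.25,255.5/1.25,.085);print(c)
im=cv2.imread('pics/w7.png');g=cv2.cvtColor(im,cv2.COLOR_BGR2GRAY)
print(cv2.HoughCircles(g[150:260,140:270],cv2.HOUGH_GRADIENT,1,20,param1=100,param2=15,minRadius=33,maxRadius=42))
print(g[204,150:260].tolist());print(g[155:250,201].tolist())
E
```

```text
port guess bbox 1.25 (array([203.03193498, 208.55002295]), array([295.94623848, 297.64165326]))
collar bbox (array([323.56758675, 264.89706885]), array([456.5079754 , 386.74950129])) (array([325.68405869, 260.5185203 ]), array([454.55412987, 379.13913821]))
[ 0.53551348 -0.20592747  0.085     ]
[[[57.5 57.5 39.2]]]
[165, 166, 166, 165, 165, 165, 166, 166, 166, 166, 166, 166, 166, 172, 176, 177, 177, 181, 185, 184, 184, 184, 184, 185, 184, 185, 185, 185, 184, 86, 85, 84, 85, 98, 101, 101, 100, 107, 166, 210, 209, 210, 209, 210, 210, 209, 209, 209, 209, 209, 209, 210, 209, 210, 210, 210, 210, 210, 209, 210, 210, 209, 210, 209, 209, 209, 209, 209, 184, 96, 99, 126, 185, 184, 184, 185, 184, 184, 185, 184, 184, 184, 184, 183, 183, 182, 181, 131, 76, 76, 76, 76, 77, 84, 99, 100, 100, 99, 104, 161, 171, 169, 111, 111, 112, 112, 111, 111, 111, 111]
[171, 170, 171, 171, 172, 147, 113, 113, 100, 85, 85, 84, 83, 114, 162, 181, 182, 182, 165, 126, 102, 102, 101, 139, 161, 160, 160, 160, 160, 160, 136, 104, 140, 192, 210, 209, 209, 209, 210, 209, 209, 209, 210, 209, 210, 210, 209, 209, 209, 210, 209, 210, 210, 209, 210, 209, 210, 210, 209, 210, 210, 198, 156, 100, 100, 100, 100, 91, 79, 79, 79, 80, 80, 82, 82, 83, 81, 83, 82, 80, 128, 165, 173, 174, 173, 168, 165, 165, 166, 165, 165, 165, 165, 164, 165]
```

The port rim is at about px (200,204), which puts the port near (0.536, -0.207). The plug is held upright in the grip. I'll move over the port.

```bash
python3 -m creep '1 0.0005 -0.03 0 -0.3;1 0 -0.03 0 0;1 0 -0.0206 0 0;1 0 0 -0.02 0;1 0 0 -0.02 0'
python3 -m creep '1 0 0 0 0;1 0 0 0 0;1 0 0 0 0;1 0 0 0 0'
python3 - <<'E'
from h import *
im,p=snap('wrist','w8');q=env.observe();print(q['tcp_pos'],q['tcp_rot'],q['contact_force'])
s,ps=snap('side','s8');u,v=map(int,proj(ps,[.536,-.207,.1]));print(u,v)
a=cv2.resize(im[100:350,150:490],(408,300),interpolation=cv2.INTER_CUBIC);a=cv2.resize(im[130:350,200:420],(500,500))
b=cv2.resize(s[v-25:v+25,u-15:u+15],(300,500),interpolation=cv2.INTER_CUBIC)
cv2.imwrite('pics/c7.png',np.clip(np.hstack([a,b])[:,:,::-1].astype(float)*1.3,0,255).astype(np.uint8))
E
```

```text
t: 14.45
tcp_pos: [0.5361, -0.2095, 0.1951]
tcp_rot: [-0.055, 0.998, -0.0, 0.001]
contact_force: [0.6, 0.5, -2.3]
opening: 0.0118
t: 14.85
tcp_pos: [0.5363, -0.2085, 0.1964]
tcp_rot: [-0.056, 0.998, -0.0, 0.001]
contact_force: [-0.7, -0.1, -0.7]
opening: 0.0117
[ 0.53616931 -0.20859864  0.19625545] [-5.62948524e-02  9.98413864e-01 -3.64411473e-04  7.16068175e-04] [-0.27771215  0.19629598 -2.04202121]
353 176
```

View pics/c7.png

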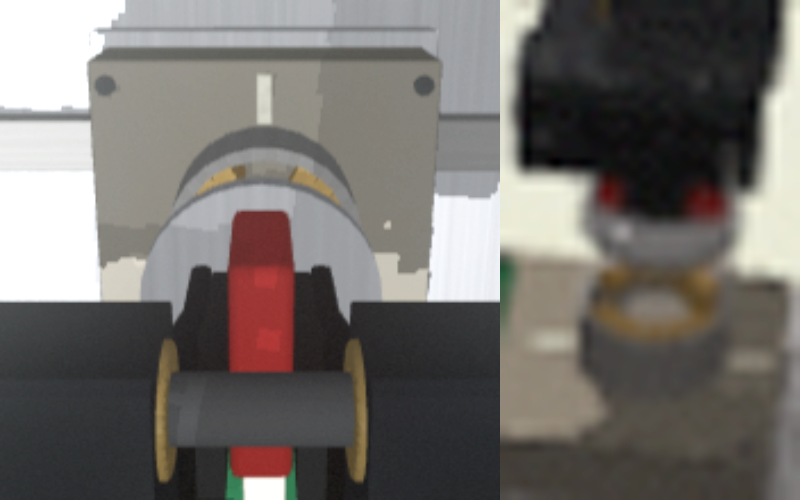

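```bash
python3 - <<'E'
from h import *
p=np.load('pics/w8.npz');d=np.array([np.cos(np.radians(6.5)),np.sin(np.radians(6.5))])
c=np.array([.5358,-.2076]);t=np.array([.5362,-.2086])
cr=lambda q:((q[0]-200)/.44,(q[1]-130)/.44)
print('rim',cr(proj(p,[*(c-.026*d),.085])),'wall',cr(proj(p,[*(c-.026*d),.06])));
for z in(.119,.122):print('collar',cr(proj(p,[*(t-.027*d),z])))
print('module edge z.06 at c',cr(proj(p,[*c,.06])))
g=cv2.cvtColor(cv2.imread('pics/w8.png'),cv2.COLOR_BGR2GRAY);print(g[180:215,308].tolist(),g[180:215,312].tolist())
E
```

```text
rim (np.float64(260.1624337096916), np.float64(145.65641970012416)) wall (np.float64(260.2121615654144), np.float64(124.11833921431094))
collar (np.float64(255.2976131013165), np.float64(181.11405745106595))
collar (np.float64(255.20963053301995), np.float64(185.162764796341))
module edge z.06 at c (np.float64(260.2881591643933), np.float64(209.88167121582975))
[110, 110, 111, 111, 110, 109, 93, 74, 72, 74, 75, 75, 73, 74, 74, 87, 108, 117, 116, 115, 116, 110, 102, 98, 94, 91, 92, 93, 91, 85, 81, 101, 127, 137, 136] [114, 114, 114, 113, 111, 97, 79, 76, 74, 75, 75, 74, 75, 76, 81, 106, 118, 119, 119, 119, 116, 111, 110, 109, 110, 109, 103, 95, 91, 87, 87, 120, 139, 140, 139]
```

```bash
python3 -m creep '1 0.0005 0.001 -0.006 0;1 0 0 -0.006 0;1 0 0 -0.003 0;1 0 0 0 0' 60
python3 -m creep '1 0 0 -0.002 0;1 0 0 -0.002 0;1 0 0 0 0;1 0 0 0 0'
```

```text
t: 15.35
tcp_pos: [0.5357, -0.2077, 0.1794]
tcp_rot: [-0.056, 0.998, 0.0, -0.001]
contact_force: [0.3, 0.4, -1.4]
opening: 0.0116
t: 15.75
tcp_pos: [0.5361, -0.2077, 0.1763]
tcp_rot: [-0.056, 0.998, 0.0, 0.0]
contact_force: [0.2, 0.4, -0.5]
opening: 0.0113
```

```bash
python3 -m creep '1 0 0 -0.002 0;1 0 0 -0.002 0;1 0 0 -0.002 0;1 0 0 0 0;1 0 0 0 0'
python3 -m creep '1 0 0 -0.002 0;1 0 0 -0.002 0;1 0 0 -0.002 0;1 0 0 0 0;1 0 0 0 0'
```

```text
t: 16.25
tcp_pos: [0.5364, -0.2077, 0.1707]
tcp_rot: [-0.056, 0.998, -0.0, 0.0]
contact_force: [0.0, 0.6, 4.3]
opening: 0.0118
t: 16.75
tcp_pos: [0.5365, -0.2077, 0.1651]
tcp_rot: [-0.056, 0.998, -0.0, 0.0]
contact_force: [-1.0, -0.2, 9.4]
opening: 0.0116
```

```bash
python3 -m creep '1 0 0 0 -5;1 0 0 0 -8;1 0 0 0 -8;1 0 0 0 -8;1 0 0 0 -8'
python3 -m creep '1 0 0 0 -8;1 0 0 0 -8;1 0 0 0 -8;1 0 0 0 -8;1 0 0 0 -8'
python3 -m creep '1 0 0 0 -8;1 0 0 0 -5;1 0 0 0 0;1 0 0 0 0;1 0 0 0 0'
```

```text
t: 17.25
tcp_pos: [0.5371, -0.208, 0.1654]
tcp_rot: [0.266, 0.964, -0.0, 0.001]
contact_force: [0.0, -0.1, 7.9]
opening: 0.0116
t: 17.75
tcp_pos: [0.5372, -0.208, 0.1654]
tcp_rot: [0.58, 0.815, 0.0, 0.001]
contact_force: [-0.5, -0.5, 7.3]
opening: 0.0121
t: 18.25
tcp_pos: [0.5371, -0.208, 0.1654]
tcp_rot: [0.666, 0.746, 0.0, 0.001]
contact_force: [-0.1, -0.0, 8.4]
opening: 0.0114
```

```bash
python3 -m creep '1 0 0 -0.001 0;1 0 0 -0.001 0;1 0 0 0 0;1 0 0 0 0;1 0 0 0 0'
python3 -m creep '1 0 0 -0.001 0;1 0 0 0 0;1 0 0 0 0;1 0 0 0 0'
python3 - <<'E'
from h import *
q=env.observe();print(q['contact_force'],q['wrist_torque'],q['tcp_pos'])
im,p=snap('wrist','w9');s,ps=snap('side','s9');t,pt=snap('top','t9')
u,v=map(int,proj(ps,[.6,-.2,.1]));b=cv2.resize(s[v-40:v+40,u-50:u+50],(400,320),interpolation=cv2.INTER_CUBIC)
a=cv2.resize(im,(800,500))[:,:]
u,v=map(int,proj(pt,[.64,-.19,.07]));c=cv2.resize(t[v-32:v+32,u-40:u+40],(400,320),interpolation=cv2.INTER_CUBIC)
o=np.vstack([cv2.resize(im[90:310],(800,275)),np.hstack([b,c])])
cv2.imwrite('pics/c8.png',np.clip(o[:,:,::-1].astype(float)*1.4,0,255).astype(np.uint8))
E
```

```text
t: 18.75
tcp_pos: [0.5372, -0.2081, 0.165]
tcp_rot: [0.666, 0.746, 0.0, 0.002]
contact_force: [-4.4, -0.5, 18.6]
opening: 0.011
t: 19.15
tcp_pos: [0.5372, -0.208, 0.165]
tcp_rot: [0.666, 0.746, -0.0, 0.002]
contact_force: [-6.8, 0.6, 25.5]
opening: 0.0118
[-6.83566047  0.5568385  25.45596838] [ 0.36579235  1.51619538 -0.01816376] [ 0.53718546 -0.20803861  0.16498234]
```

View pics/c8.png

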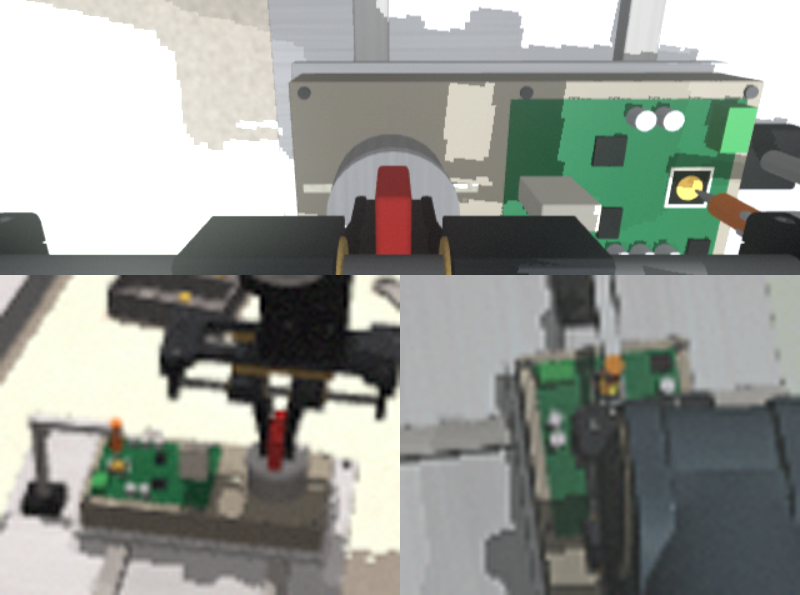

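```bash
python3 -m creep '1 0 0 0.001 0;1 0 0 0 0;1 0 0 0 0;1 0 0 0 0;1 0 0 0 0'
python3 - <<'E'
from h import *
p=np.load('pics/w9.npz');a=ray(p,690/1.25,90+187/1.25,.061);b=ray(p,697/1.25,90+189/1.25,.066);print(a,b,np.hypot(*(a-b)[:2]))
c=ray(p,387/1.25,200,.091);q=env.observe();print(q['contact_force'],q['wrist_torque'],q['tcp_pos'],q['tcp_rot'],q['opening'])
E
```

```text
t: 19.8
tcp_pos: [0.5372, -0.2081, 0.165]
tcp_rot: [0.666, 0.746, 0.0, 0.002]
contact_force: [-3.7, 0.2, 18.8]
opening: 0.0116
[ 0.67602534 -0.1908132   0.061     ] [ 0.67575816 -0.18983968  0.066     ] 0.001009521799244662
[-3.74380025  0.15117378 18.80839177] [ 0.28830525  0.96946756 -0.02076257] [ 0.53715527 -0.20808185  0.16503162] [6.66442727e-01 7.45554544e-01 9.93388164e-06 1.58554700e-03] 0.011626820399169294
```

Pad and tip are 1 mm apart. The plug is home with 19 N on it and has turned 90°, so I'll hand in.

```bash
python3 -c "
from h import *
print(env.finish_job())"
```

```text
the job is handed in; nothing more can be done
None
```

I handed the job in at about 20 s, with the module's pad under the needle and the load plug locked and pressed home in the port. `finish_job` gives no verdict, so these are my own last checks:

- **Pad under needle:** I slid the module about 73 mm along its rails by the white tab. The last wrist picture puts the pad about 1 mm from the needle seen from above, inside the 6 mm limit.
- **Plug seated:** The plug went down into the port until the spring pushed back with about 9 N. The tool height put it at the home depth, 17 mm below the rim.
- **Plug turned:** The tool turned 90° clockwise seen from above. The last picture shows the wing lying across the white slot marks.
- **Pressed home and gripped:** Pressing further, the tool moved only 0.4 mm while the force rose to 25 N, so I took the collar to be down on the rim. I eased off to about 19 N and handed in still gripping the wing, with a 60 N grip set and the fingers 11.6 mm apart.

Only the module and plug were handled. I saw no contact with the probe, though I had no direct reading of the force on it. The pictures disagreed by 1–2 mm on where the port was, so I lined up the plug from a close picture; it went in with no noticeable side force. About 4 N of side force remained on the tool while pressing at the end.

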